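# Lengthen the cane rest by one hole

## Robot

A 6-joint arm with a two-finger parallel gripper is mounted at the origin on a cart in front of the work surface, level with it; the furniture and walls round the work are solid. World frame = base frame: x ahead of the robot, y to its left, z up, the work surface at z = 0. Lengths are in m, angles in degrees, forces in N, time in s.
With the tool pointing down it reaches from about 0.275 to 0.85 m from the base axis. Payload 5.2 kg.
Tool frame: the origin (TCP) lies on the centre line of the jaws, within the pads' length; the fingertips stand tip_extent ahead of it and the grasp point (between the pads) lies 2 mm behind it (tip_extent is the distance from the TCP to the fingertips, in m); z points along the fingers, x is the direction in which the jaws open and shut, and the axes are right-handed (so a half turn about z gives the same grasp; the last joint's range is limited). The gripper opens to 85 mm and grips with 20 to 120 N. Pads are 22 mm wide; open, the fingers measure 114 mm over their backs; the gripper's body (76 mm by 85 mm) begins 54 mm behind the grasp point. The pads swing forward as they close: fully open they stand 13 mm farther back than shut.
Start: joints at [59.141, 14.817, 87.949, -0, 77.235, -11.62], TCP at [0.181, 0.519, 0.248] pointing down, gripper open.
Joint ranges: [-179.93, 179.93], [-52.35, 119.4], [10.71, 147.94], [-69.91, 249.91], [12.55, 155.21], [-178.61, 178.61]. Speed limits (degrees/s): [147.25, 147.25, 180, 180, 180, 180].

## Interface

Orientations are given as [roll, pitch, yaw] about the fixed x, y, z axes, in that order (R = Rz(yaw) Ry(pitch) Rx(roll)).
In Python, from cell import * gives the robot as it stands.
- The arm moves only by the tool arm_command, never from a script. Its arguments are lists of equal length, an entry for each row: "gripper": the closure in counts, from 0 (fully open) to 255 (shut); "slide": the shift along the tool's x, y, z in m, a list of three; "spin": the turn about the tool's z in rad. A call has 1 to 10 rows; each row is the pose to reach, as a shift and turn from the pose commanded when the call began, along the tool's axes at that moment; what a row does not reach only later rows make up. A row lasts 1/8 s, in which the tool goes at most 62.5 mm and 10.7 degrees, less where a joint would pass 70% of its speed; a pose out of reach is approached as far as the arm can. A call with a gripper value outside its range is refused whole. The fingers move at their own pace and stop on an object; "squeeze" is the grip in N (left out, the last holds). Time passes only in rows, so rows that repeat a pose let the fingers close. It gives the time, the measured TCP pose, the force and the opening at its end, in the units of the state.
- get_state(): the state, without advancing time (a new reading comes with each control period).
- grab_frame(name): name is "scene" or "top"; returns a dict with "pixels" (384x512x3 uint8, red, green, blue), "fov_y" (degrees; the focal length in pixels is half the picture's height over the tangent of half this angle, whatever the lens; pixels are square), "cx", "cy" (the principal point, pixels), "world_to_cam" (4x4, takes a point from world to camera coordinates). Camera axes: x right, y down, z forward; pixel columns grow to the right and rows downward; lengths in m; the calibration is good to about 2 mm. A picture is of the moment at which its call begins. There is no depth.
- job_done(): hands the job in, once; it reports no verdict.
The state is a dict: "time": time; "q": joint angles; "dq": joint speeds; "effort": joint torques, N m; "eef_pos": TCP position; "orientation": TCP orientation; "ft_force": force on the tool from outside, world axes, zero at the start; "torque": the same for the moment, N m; "finger_gap": opening from 0.0 (shut) to 1.0 (fully open).
Only numpy, scipy, OpenCV 4.12 (cv2) and the standard library are available. Lean on these libraries where they do the work, as an engineer would, in place of code of your own. Each camera call takes 0.05 s, during which the arm holds its last target. There are 200 camera calls.

## Task

On the cane rest, flip the small latch lever on the sliding sleeve over to its free side (the far side of the tube), then pull up the spring plunger knob and slide the sleeve one hole along its tube, away from the V-shaped post and towards the flat backstop plate. Let the pin drop fully home in that next hole and finish while still holding the plunger knob with the gripper, leaving the latch on its free side. Do not disturb the cane, the tin and the jar lying round the rest.

Things in the scene. Friction and masses are not known exactly. Their poses are not given: they have to be found in the camera images.
- rail_middle (a point): middle of the top face of the fixed level square tube: aluminium, 30 x 30 mm, 236 mm long along its y axis, top face 50 mm above the bench, a grey foot at each end (84 mm wide, 58 mm high). x points to the tube's far side, z up. Four slots (11 mm wide along y) in the top face at y = -72, -24, +24 and +72 mm
- sleeve_top (a point): middle of the top face (56 mm above the bench) of the dark steel sleeve on the tube, 92 mm long along y, 40 mm wide, axes as the tube's. Plunger knob at y = -24 mm, latch at y = +24 mm from it. A V-shaped rest, 72 mm high, stands on an arm out of its far side, at x = +90, y = +24 mm
- sleeve (a joint): sleeve position along the tube's y axis, m: 0 at the start; next holes at -0.048 and +0.048, end stops 12 mm beyond these, where the pin cannot drop. About 1.5 N of friction once the latch is free and the plunger pulled; until then the latch toe and the pin each block it (about 2 mm of play either way)
- knob (a point): centre of the black round plunger knob, 26 mm diameter, 24 mm high, axis upright, 88 mm above the bench with the pin home; it stands on the sleeve 24 mm from its middle on the -y side, above a 21 mm wide steel bush (top 72 mm above the bench), and moves with sleeve and plunger
- plunger (a joint): how far the plunger is pulled up, m: 0 = pin fully home, clear of the tube from 0.009, upper stop 0.018. A spring pulls it down with about 5 N at 0, 9 N at the top. On the tube between holes it rests at about 0.008; let down over a hole it drops in: round-ended 8 mm pin, 11 mm hole, so it enters when within about 3 mm
- latch (a joint): flip latch lever on the sleeve, rad: 0 = locked, leaning 45 degrees to the tube's -x side (near the robot), toe in a slot; 1.57 = free, leaning 45 degrees to the +x side. Hinge along y, 66 mm above the bench, over the tube's axis, 24 mm from the sleeve's middle on the +y side. It is top-heavy (90 g) and falls to the nearer stop, so a push past the upright flips it
- latch_tip (a point): centre of the steel cross roller (11 mm thick, 25 mm long along the tube) at the end of the latch lever, 46 mm from its hinge; when locked it is 98 mm above the bench and 33 mm to the -x side of the tube's axis; the lever is a bar 10 mm wide and 6 mm thick
- v_post_top (a point): fixed post with a V-shaped top of dark steel, 72 mm high on a round grey 48 mm foot, on the cane line beyond one end of the tube (either end); this point is inside the V, in the middle, 65 mm above the bench
- backstop_top (a point): fixed upright flat plate of dark steel, 44 mm wide, 8 mm thick, 81 mm high on a round grey 48 mm foot, beyond the other end of the tube; this point is the middle of its top edge
- cane: loose glass cane, a plain 8 mm rod 150 mm long lying on the bench on the robot's side of the rest; origin in the middle of its underside; leave alone
- wax_tin_b: round flat tin, 66 mm wide and 26 mm high, loose behind the rest; origin under its centre; leave alone
- jar: frit jar, 51 mm wide and 62 mm high, loose behind the rest; origin under its centre; leave alone
Not all that is in view belongs to the job. What is shaped like the part that bears v_post_top but purple or turquoise is not meant.

How it is judged:
By the outcome, as a careful person would: the job done as asked, in the order asked, and still so for the second after the job is handed in, while the arm keeps its last pose, push and grip.
It also fails if it takes over 48 s, if anything falls off the work surface, if the arm or the gripper's body presses on something with over 40 N, if the wrist force passes 120 N, or if a joint passes its speed limit or range.

## Working session

There is one attempt and no reset: what is moved stays moved. The work goes in short steps, Python scripts to look and compute and a tool call to move; the robot and the scene stay as the last step left them, time stands still between calls to the robot, and variables do not carry over. Pictures are saved under pics/ and viewed, about 8 in all and at most 12, crops included, and the job is handed in when it is done.

Besides the shell and the picture viewer there is one more tool, called in YAML: its name, and indented under it one key for each argument. arm_command: Moves the arm, as the interface text tells. Its arguments: {"type":"object","properties":{"gripper":{"type":"array","items":{"type":"number"}},"slide":{"type":"array","items":{"type":"array","items":{"type":"number"}}},"spin":{"type":"array","items":{"type":"number"}},"squeeze":{"type":"number"}},"required":["gripper","slide","spin"]}

```bash
mkdir -p pics
cat > h.py <<'E'
from cell import *
import numpy as np, cv2
def snap(n,f):
    g=grab_frame(n); cv2.imwrite(f'pics/{f}.png',cv2.cvtColor(np.asarray(g['pixels']),cv2.COLOR_RGB2BGR)); np.save(f'pics/{f}.npy',{k:g[k] for k in('fov_y','cx','cy','world_to_cam')},allow_pickle=True); return g
def cal(f): return np.load(f'pics/{f}.npy',allow_pickle=True).item()
def ray(c,u,v):
    F=192/np.tan(np.radians(c['fov_y'])/2); T=np.array(c['world_to_cam'])
    d=T[:3,:3].T@np.array([(u-c['cx'])/F,(v-c['cy'])/F,1]); o=-T[:3,:3].T@T[:3,3]; return o,d
def atz(c,u,v,z):
    o,d=ray(c,u,v); return o+d*(z-o[2])/d[2]
def proj(c,p):
    F=192/np.tan(np.radians(c['fov_y'])/2); T=np.array(c['world_to_cam']); q=T[:3,:3]@np.array(p)+T[:3,3]
    return np.array([c['cx']+F*q[0]/q[2],c['cy']+F*q[1]/q[2]])
def crop(f,u,v,w,h,s):
    i=cv2.imread(f'pics/{f}.png')[v:v+h,u:u+w]; cv2.imwrite(f'pics/{f}_c{u}_{v}.png',cv2.resize(i,None,fx=s,fy=s,interpolation=cv2.INTER_CUBIC))
E
python3 - <<'E'
from h import *
for n in('scene','top'):
    g=snap(n,n+'0'); print(n,g['fov_y'],g['cx'],g['cy'],ray(g,g['cx'],g['cy']))
a=cv2.imread('pics/scene0.png');b=cv2.imread('pics/top0.png')
cv2.imwrite('pics/both.png',cv2.resize(np.vstack([a,b]),(400,600))) 
print(get_state())
E
```

```text
scene 54.010059023161666 255.57810106394834 188.31052007647426 (array([-0.08082051, -0.08796155,  0.5647217 ]), array([ 0.67219927,  0.48960295, -0.55537113]))
top 55.28720744647439 255.46937344686162 193.52876382915028 (array([0.44918058, 0.31849194, 0.92200464]), array([ 0.03520093,  0.00202253, -0.99937821]))
{'time': 0.1, 'q': array([ 5.91411992e+01,  1.48552687e+01,  8.80057032e+01, -1.06287708e-03,
        7.72378735e+01, -1.16192660e+01]), 'dq': array([ 0.05381834, -0.1067641 , -0.08278649,  0.00753929,  0.00039577,
        0.07853821]), 'effort': array([ 1.68751885e-03, -4.46968853e+01, -2.91248274e+01, -2.71333856e-04,
        6.33647651e-03, -8.32164596e-05]), 'eef_pos': array([0.18096836, 0.51887458, 0.24754982]), 'orientation': array([-1.79981107e+02,  9.70286186e-02,  7.07607169e+01]), 'ft_force': array([ 0.72760038, -0.36681471,  0.01599606]), 'torque': array([-0.01978733,  0.05946245,  0.01861405]), 'finger_gap': 1.001592568506065}
```

View pics/top0.png

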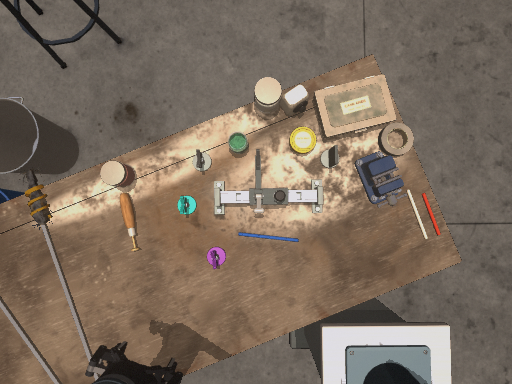

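View pics/scene0.png

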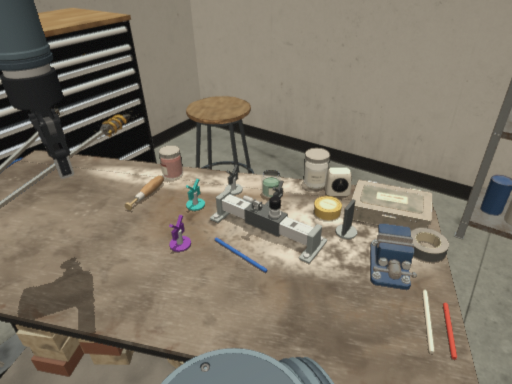

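Top view: the grey V-post is at (202,160) and the backstop at (332,156). The purple (216,258) and turquoise (187,205) posts are decoys. The knob is at (280,197), the latch at (259,203) and the sleeve at about (268,197). The sleeve has to go towards image right, which is the rail's -y. I'll check this in a close crop.

Run:
```python
from h import *
a=cv2.imread('pics/top0.png')[140:220,190:350];b=cv2.imread('pics/scene0.png')[165:265,200:360]
f=lambda i:cv2.resize(i,(640,int(i.shape[0]*4)) ,interpolation=cv2.INTER_CUBIC)
v=np.vstack([f(a),f(b)]);cv2.imwrite('pics/crop1.png',cv2.resize(v,None,fx=.83,fy=.83) if v.shape[0]>600*1.2 else v[:600]); print(v.shape)
```

```text
(720, 640, 3)
```

View pics/crop1.png

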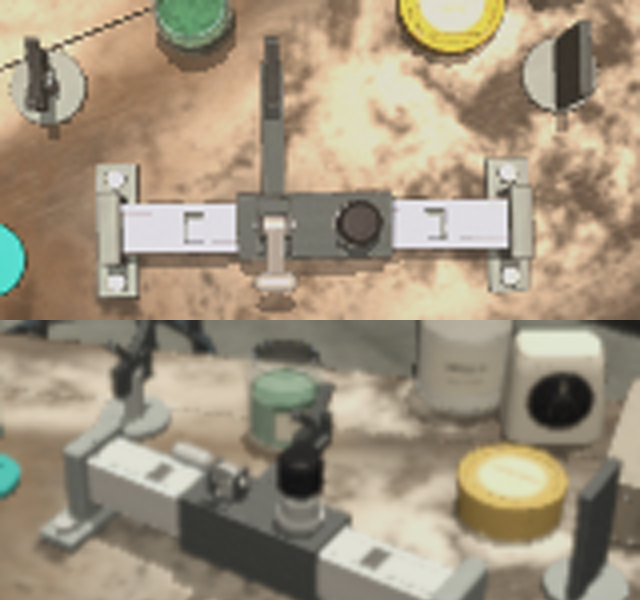

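Run:
```python
from h import *
c=cal('top0'); P=lambda x,y,z:atz(c,190+(x+.5)/4-.5,140+(y+.5)/4-.5,z)
L=P(122,228.5,.05);R=P(508,223.5,.05);print('tube ends',L,R,np.linalg.norm(L-R))
d=(L-R)/np.linalg.norm(L-R);print('yaw of y axis',np.degrees(np.arctan2(d[1],d[0])))
xa=np.array([d[1],-d[0],0])
k=P(360,222,.1);t=P(276,283,.1);s1=P(238,227,.056);s2=P(391,225,.056)
for n,p in dict(knob=k,tip=t,sl=s1,sr=s2,vpost=P(40,80,.065),back=P(575,60,.081)).items(): 
    r=p-(L+R)/2; print(n,p.round(4),'rail xy',np.round([r@xa,r@d],4))
# scene cross-check
m=(L+R)/2; cs=cal('scene0')
for p in [k*[1,1,0]+[0,0,.1], t]: 
    q=proj(cs,p); print('scene crop px',(q-[200,165])*4)
```

```text
tube ends [0.47295878 0.4044404  0.05      ] [0.4739323  0.17482261 0.05      ] 0.22961985263695867
yaw of y axis 90.24291884648481
knob [0.4741 0.266  0.1   ] rail xy [ 0.0005 -0.0236]
tip [0.4403 0.3134 0.1   ] rail xy [-0.033   0.0239]
sl [0.4731 0.3353 0.056 ] rail xy [-0.0002  0.0457]
sr [0.4735 0.2449 0.056 ] rail xy [-0.0002 -0.0447]
vpost [0.5602 0.4506 0.065 ] rail xy [0.0874 0.1606]
back [0.5669 0.14   0.081 ] rail xy [ 0.0928 -0.15  ]
scene crop px [299.38452426 131.70141944]
scene crop px [190.39654757 133.95028106]
```

```bash
cat >> h.py <<'E'
from scipy.spatial.transform import Rotation as Ro
O=np.array([.4735,.2896,0]); A=np.radians(.24)  # rail middle, yaw of rail x
X=np.array([np.cos(A),np.sin(A),0]); Y=np.array([-np.sin(A),np.cos(A),0])
def railp(x,y,z): return O+x*X+y*Y+[0,0,z]
def rel(p): # slide in tool axes from the measured pose to p, and spin to yaw .24
    s=get_state(); R=Ro.from_euler('xyz',s['orientation'],degrees=True)
    return R.inv().apply(np.array(p)-s['eef_pos']).round(4), round(np.radians(s['orientation'][2]-.24),3)
def where():
    s=get_state(); r=s['eef_pos']-O; print('t',round(s['time'],2),'rail',np.round([r@X,r@Y,s['eef_pos'][2]],4),'rpy',np.round(s['orientation'],2),'F',np.round(s['ft_force'],1),'gap',round(s['finger_gap'],3))
E
python3 - <<'E'
import h,cell
print([n for n in dir(cell) if n[0]!='_'], getattr(cell,'tip_extent',None))
print(h.rel(h.railp(-.085,.024,.16)))
E
ls
```

```text
['PlanningError', 'get_state', 'grab_frame', 'job_done', 'tip_extent'] 0.017
(array([-0.1256,  0.2636,  0.0877]), np.float64(1.231))
h.py
pics
```

arm_command:
  gripper: [255, 255, 255, 255, 255, 255, 255, 255, 255, 255]
  slide:
    - [-0.013, 0.026, 0]
    - [-0.026, 0.053, 0]
    - [-0.04, 0.08, 0]
    - [-0.055, 0.11, 0]
    - [-0.07, 0.145, 0]
    - [-0.085, 0.18, 0]
    - [-0.1, 0.21, 0.01]
    - [-0.115, 0.24, 0.04]
    - [-0.1256, 0.2636, 0.0877]
    - [-0.1256, 0.2636, 0.0877]
  spin: [0.15, 0.3, 0.45, 0.6, 0.75, 0.9, 1.05, 1.15, 1.231, 1.231]
  squeeze: 30

```text
time: 1.35
eef_pos: [0.3872, 0.3115, 0.1571]
orientation: [179.8, 0.4, 0.1]
ft_force: [-0.4, -0.1, 0.4]
finger_gap: -0.002
```

Run:
```python
from h import *
where(); print(rel(railp(-.085,.024,.105)))
```

```text
t 1.35 rail [-0.0862  0.0222  0.1571] rpy [1.7978e+02 4.2000e-01 7.0000e-02] F [-0.4 -0.1  0.4] gap -0.002
(array([ 0.0016, -0.002 ,  0.0521]), np.float64(-0.003))
```

arm_command:
  gripper: [255, 255, 255, 255, 255, 255, 255, 255]
  slide:
    - [0, -0.001, 0.026]
    - [0.002, -0.002, 0.052]
    - [0.002, -0.002, 0.052]
    - [0.014, -0.002, 0.052]
    - [0.024, -0.002, 0.052]
    - [0.034, -0.002, 0.052]
    - [0.044, -0.002, 0.052]
    - [0.05, -0.002, 0.052]
  spin: [0, 0, 0, 0, 0, 0, 0, 0]

```text
time: 2.35
eef_pos: [0.4261, 0.3157, 0.1096]
orientation: [179.9, 1.5, 0.2]
ft_force: [-52.5, 1.1, 50.6]
finger_gap: -0.001
```

Run:
```python
from h import *
where(); snap('scene','s1'); crop('s1',190,130,180,140,4)
```

```text
t 2.35 rail [-0.0473  0.0263  0.1096] rpy [179.86   1.5    0.2 ] F [-52.5   1.1  50.6] gap -0.001
```

View pics/s1_c190_130.png

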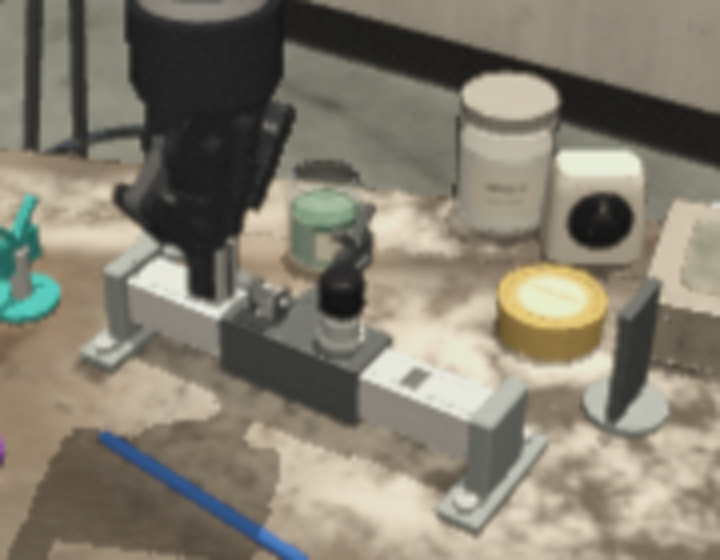

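The fingertip rode onto the roller's upper face and pushed along the lever, giving a 52/50 N reading. I'll back off, go lower and push again.

arm_command:
  gripper: [255, 255, 255, 255, 255, 255]
  slide:
    - [-0.02, 0, 0]
    - [-0.045, 0, 0]
    - [-0.045, 0, 0.016]
    - [-0.045, 0, 0.016]
    - [-0.035, 0, 0.016]
    - [-0.025, 0, 0.016]
  spin: [0, 0, 0, 0, 0, 0]

```text
time: 3.15
eef_pos: [0.4155, 0.3162, 0.0933]
orientation: [-180.0, -0.1, 0.2]
ft_force: [0.1, 0.4, 0.1]
finger_gap: 0.001
```

Run:
```python
from h import *
where(); snap('scene','s2')
```

```text
t 3.15 rail [-0.0579  0.0268  0.0933] rpy [-1.7996e+02 -9.0000e-02  2.1000e-01] F [0.1 0.4 0.1] gap 0.001
```

arm_command:
  gripper: [255, 255, 255]
  slide:
    - [0.006, 0.002, 0]
    - [0.012, 0.002, 0]
    - [0.016, 0.002, -0.001]
  spin: [0, 0, 0]

```text
time: 3.58
eef_pos: [0.4298, 0.3138, 0.0936]
orientation: [180.0, 0.0, 0.2]
ft_force: [-0.2, -0.5, 0.8]
finger_gap: 0.001
```

Run:
```python
from h import *
where(); snap('scene','s3'); crop('s3',200,165,100,75,6)
```

```text
t 3.58 rail [-0.0436  0.0244  0.0936] rpy [1.7999e+02 3.0000e-02 2.2000e-01] F [-0.2 -0.5  0.8] gap 0.001
```

View pics/s3_c200_165.png

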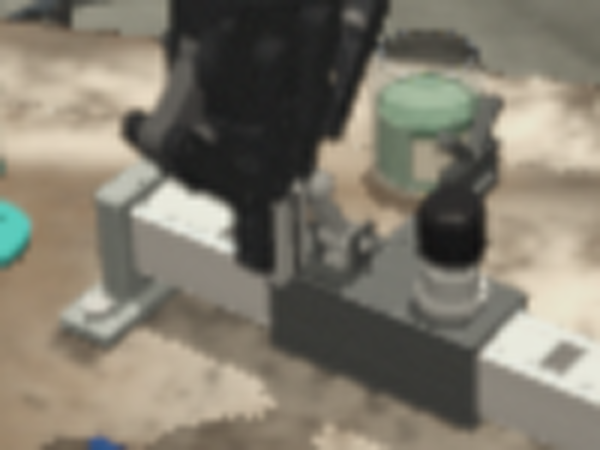

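The roller is now in front of the fingertips at crop (318,190) and is being pushed up with almost no force. I'll continue along the arc.

arm_command:
  gripper: [255, 255, 255, 255, 255, 255, 255]
  slide:
    - [0.007, 0, -0.004]
    - [0.014, 0, -0.008]
    - [0.021, 0, -0.012]
    - [0.028, 0, -0.014]
    - [0.035, 0, -0.014]
    - [0.038, 0, -0.014]
    - [0.038, 0, -0.014]
  spin: [0, 0, 0, 0, 0, 0, 0]

```text
time: 4.5
eef_pos: [0.4678, 0.3141, 0.1074]
orientation: [180.0, 0.0, 0.2]
ft_force: [-0.6, 0.2, -0.3]
finger_gap: -0.005
```

Run:
```python
from h import *
where()
```

```text
t 4.5 rail [-0.0056  0.0245  0.1074] rpy [1.7999e+02 2.0000e-02 2.2000e-01] F [-0.6  0.2 -0.3] gap -0.005
```

arm_command:
  gripper: [255, 255, 0, 0, 0, 0, 0]
  slide:
    - [0, 0, -0.03]
    - [0, 0, -0.06]
    - [0, 0.01, -0.08]
    - [0.002, 0.03, -0.08]
    - [0.004, 0.048, -0.08]
    - [0.006, 0.0485, -0.08]
    - [0.006, 0.0485, -0.08]
  spin: [0, 0, 0, 0, 0, 0, 0]

```text
time: 5.38
eef_pos: [0.4739, 0.2653, 0.1869]
orientation: [180.0, 0.1, 0.2]
ft_force: [-0.4, -0.4, -0.2]
finger_gap: 0.999
```

Run:
```python
from h import *
where(); snap('scene','s4'); crop('s4',190,120,160,120,5); print(rel(railp(0.0003,-.024,.090)))
print((proj(cal('s4'),railp(.033,.024,.098))-[190,120])*5,(proj(cal('s4'),railp(-.033,.024,.098))-[190,120])*5)
```

```text
t 5.38 rail [ 0.0003 -0.0243  0.1869] rpy [1.8e+02 7.0e-02 1.6e-01] F [-0.4 -0.4 -0.2] gap 0.999
(array([0.0002, 0.0001, 0.097 ]), np.float64(-0.001))
[374.0240046  325.18593942] [288.18360582 396.119866  ]
```

View pics/s4_c190_120.png

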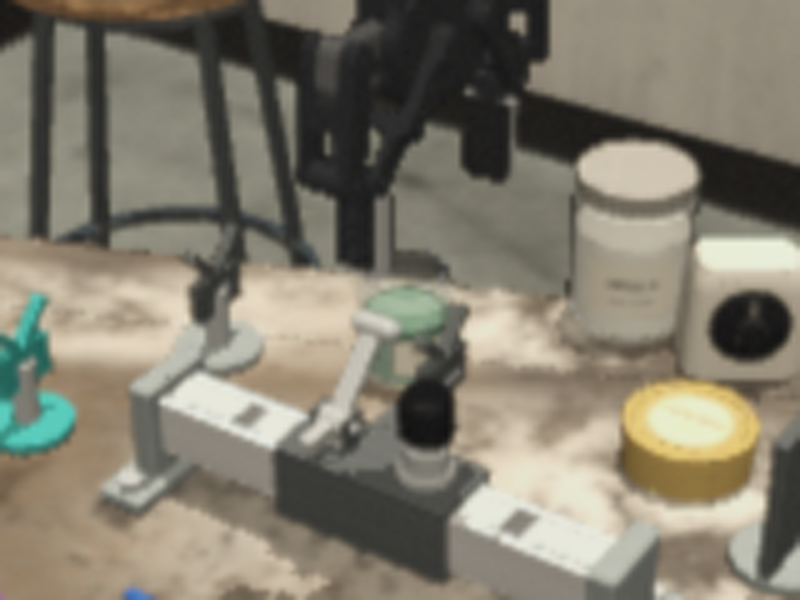

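The latch lies on the free side: its roller is at (378,325) against (374,325) predicted. Next I'll grip the knob.

arm_command:
  gripper: [0, 0, 0, 0, 255, 255, 255, 255, 255, 255]
  slide:
    - [0, 0, 0.03]
    - [0, 0, 0.06]
    - [0, 0, 0.085]
    - [0, 0, 0.097]
    - [0, 0, 0.097]
    - [0, 0, 0.097]
    - [0, 0, 0.097]
    - [0, 0, 0.097]
    - [0, 0, 0.097]
    - [0, 0, 0.097]
  spin: [0, 0, 0, 0, 0, 0, 0, 0, 0, 0]
  squeeze: 50

```text
time: 6.68
eef_pos: [0.4733, 0.2659, 0.0919]
orientation: [-180.0, 0.0, 0.2]
ft_force: [-4.5, -0.4, 6.8]
finger_gap: 0.278
```

Run:
```python
from h import *
where()
```

```text
t 6.67 rail [-0.0003 -0.0237  0.0919] rpy [-1.7997e+02  1.0000e-02  2.3000e-01] F [-4.5 -0.4  6.8] gap 0.278
```

arm_command:
  gripper: [255, 255, 255, 255, 255]
  slide:
    - [0, 0, -0.005]
    - [0, 0, -0.01]
    - [0, 0, -0.015]
    - [0, 0, -0.015]
    - [0, 0, -0.015]
  spin: [0, 0, 0, 0, 0]

```text
time: 7.3
eef_pos: [0.4733, 0.2656, 0.1052]
orientation: [180.0, 0.1, 0.2]
ft_force: [-1.7, 1.5, -8.0]
finger_gap: 0.279
```

Run:
```python
from h import *
where()
```

```text
t 7.3 rail [-0.0003 -0.024   0.1052] rpy [1.7998e+02 8.0000e-02 2.3000e-01] F [-1.7  1.5 -8. ] gap 0.279
```

Plunger is up about 13 mm, and the 8 N downward force matches the spring. Next, slide 48 mm towards the rail's -y.

arm_command:
  gripper: [255, 255, 255, 255, 255, 255, 255, 255, 255, 255]
  slide:
    - [0, 0.004, 0]
    - [0, 0.01, 0]
    - [0, 0.017, 0]
    - [0, 0.024, 0]
    - [0, 0.031, 0]
    - [0, 0.038, 0]
    - [0, 0.044, 0]
    - [0, 0.048, 0]
    - [0, 0.048, 0]
    - [0, 0.048, 0]
  spin: [0, 0, 0, 0, 0, 0, 0, 0, 0, 0]

```text
time: 8.55
eef_pos: [0.4737, 0.2169, 0.1054]
orientation: [179.9, 0.1, 0.2]
ft_force: [-5.1, -1.7, -8.3]
finger_gap: 0.278
```

Run:
```python
from h import *
where()
```

```text
t 8.55 rail [-1.000e-04 -7.270e-02  1.054e-01] rpy [1.7992e+02 6.0000e-02 2.3000e-01] F [-5.1 -1.7 -8.3] gap 0.278
```

arm_command:
  gripper: [255, 255, 255, 255, 255, 255]
  slide:
    - [0, -0.0007, 0]
    - [0, -0.0007, 0.004]
    - [0, -0.0007, 0.008]
    - [0, -0.0007, 0.012]
    - [0, -0.0007, 0.0145]
    - [0, -0.0007, 0.0145]
  spin: [0, 0, 0, 0, 0, 0]

```text
time: 9.3
eef_pos: [0.4738, 0.2179, 0.092]
orientation: [180.0, 0.0, 0.2]
ft_force: [-8.3, -2.2, -0.6]
finger_gap: 0.281
```

Run:
```python
from h import *
where(); snap('scene','s5'); snap('top','t5')
a=cv2.imread('pics/top0.png')[130:230,180:350];b=cv2.imread('pics/t5.png')[130:230,180:350];c=cv2.imread('pics/s5.png')[150:250,190:360]
cv2.imwrite('pics/f5.png',cv2.resize(np.vstack([b,c]),None,fx=3,fy=3,interpolation=cv2.INTER_CUBIC))
```

```text
t 9.3 rail [-0.     -0.0717  0.092 ] rpy [1.7995e+02 3.0000e-02 2.5000e-01] F [-8.3 -2.2 -0.6] gap 0.281
```

View pics/f5.png

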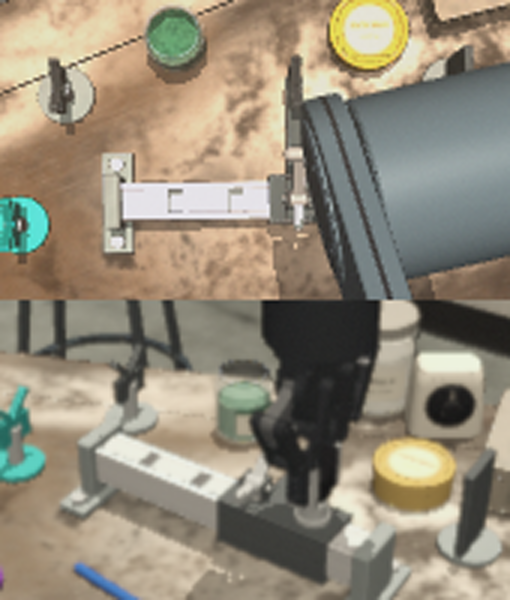

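The sleeve has moved 48 mm and the TCP is back at its home-grip height. I'll press down a little to confirm the pin is seated.

arm_command:
  gripper: [255, 255, 255, 255]
  slide:
    - [0, 0, 0.001]
    - [0, 0, 0.0015]
    - [0, 0, 0.0015]
    - [0, 0, 0.0015]
  spin: [0, 0, 0, 0]

```text
time: 9.9
eef_pos: [0.4738, 0.2182, 0.0918]
orientation: [180.0, -0.0, 0.3]
ft_force: [-12.0, -2.2, 12.0]
finger_gap: 0.28
```

Run:
```python
from h import *
where()
```

```text
t 9.9 rail [ 0.     -0.0714  0.0918] rpy [ 1.7997e+02 -2.0000e-02  2.5000e-01] F [-12.   -2.2  12. ] gap 0.28
```

Run:
```python
from h import *
a=cv2.imread('pics/scene0.png').astype(int);b=cv2.imread('pics/s5.png').astype(int);d=abs(a-b).max(2)
for n,(u,v,w,h) in dict(cane=(212,236,56,36),tin=(314,195,29,27)).items(): print(n,d[v:v+h,u:u+w].mean().round(1))
a=cv2.imread('pics/top0.png').astype(int);b=cv2.imread('pics/t5.png').astype(int);d=abs(a-b).max(2);print('jar',d[131:153,228:250].mean(),'tin',d[128:152,292:315].mean())
job_done()
```

```text
cane 21.4
tin 12.0
jar 6.801652892561983 tin 8.331521739130435
the job is handed in; nothing more can be done
```

The job is handed in. The latch is flipped to its free side, and the sleeve has moved one hole along, away from the V-post and towards the backstop. The gripper is still holding the plunger knob.

**Checks that passed**
- **Sleeve:** the TCP moved from -23.7 to -71.7 mm along the tube, which is 48 mm.
- **Pin:** the knob is back at its home-grip height (0.0918 m, against 0.0919 m when first gripped). It is solid under a 12 N press, whereas on the tube between holes it would sit about 8 mm higher.
- **Latch:** before the slide, the roller was within about 1 pixel of its predicted free position. It still looked free in the pictures after the slide.
- **Cane, tin and jar:** I saw no contact and no visible movement. Image differences were small for the tin and jar. The cane patch changed more (21 grey levels), which I put down to the arm's shadow; I didn't measure the cane's position.

**What went wrong**
- **First latch push:** it caught the roller too high and pushed along the lever, with about 52 N sideways and 51 N upward at the wrist. That is below the 120 N wrist limit, and the contact looked to be on the fingertips rather than the gripper body. I backed off and pushed again lower, and the latch then flipped with almost no force.
- **Final hold:** it keeps a small residual push of about 12 N sideways and 12 N downward on the knob.

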